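# Clamp a freshly glued buckle cap in the guarded bench press

## Task

The cap on this buckle has just been glued: clamp it in the cap press and leave it clamped to set. With the fingertips push the slide fully home by its dark push tab, without forcing it; then reach down through the window in the yellow guard, without touching the guard, and gently press the red lever all the way down, where it stays by itself. Do not touch or lift the buckle, leave the things round the press where they stand, and finish with the hand clear.

Things in the scene. Friction and masses are not known exactly. Their poses are not given: they have to be found in the camera images.
- press: Green bench press for gluing end caps on buckles, fixed on a 3 mm blue-grey rubber mat. Origin: on the mat, under the ram's axis. x points from its front (slide, push tab) to its back: the way the slide is pushed; y to the left of somebody facing its front; z up. 'At press (..)' below: this frame, in m. A red tray wall, 94 mm high, runs along its -y side, at least 70 mm from the x axis.
- slide (a joint): Slide that carries the buckle in along the press's +x. 0 = fully out (start), 0.060 m = home against its stop, the buckle's cap under the ram. About 2 to 3 N to push; stays where it is left. Not to be pushed with over 35 N against its stop.
- push_tab (a point): Point on the front face of the slide's upright dark push tab (faces the press's -x), at press (-0.164, 0, 0.066) when out, (-0.104, 0, 0.066) when home, then 64 mm in front of the guard. Tab 40 mm wide along y, 6 mm thick, top edge at press z 0.087. Push it along the press's +x, with its middle or upper part; travels with the slide.
- lever (a joint): Cam lever under the guard window, hinged about the press's y axis. 0 = raised (starts at 0 to 0.05), 0.40 rad = down on its stop; pressing the red pad down increases it. Pivot at press (0, 0, 0.090), arm 50 mm towards +x. Held by friction: moves under about 6 to 9 N on the pad and stays where it is left, it does not spring back. Not to be pressed with over 60 N.
- lever_pad (a point): Centre of the upper face of the red lever pad, 28 x 28 mm. Raised it is at press (0.047, 0, 0.108), 12 mm below the guard's top; fully down at (0.051, 0, 0.088), so 20 mm of travel. Moves with the lever.
- guard: Yellow hood with clear side panes over ram and lever, fixed to the press: press x -0.040 to 0.100, y -0.046 to 0.046, flat top at press z 0.120 (rim of the window 0.122). Origin and axes are those of the press. Must not be touched.
- window (a point): Centre of the opening in the guard's flat top, 60 x 60 mm clear inside its dark rim, sides along the press's x and y, at press (0.049, 0, 0.120). The red pad lies straight below it.
- foot: Rubber-faced spring foot under the ram, 22 x 22 mm, at press (0, 0). Starts about 3 mm above the buckle; the lever at its stop drives the ram 5 mm down, so that the foot squeezes the cap with about 8 N. Origin: centre of its lower face.
- buckle: Loose nickel ladder buckle with a white cap at one end, 25 x 68 x 7 mm, lying in the slide's shallow nest with the cap (its own -y end) towards the press. Origin: centre of its underside, at press z 0.022. The glue is wet: not to be touched or lifted.
- next_buckle: Nickel ladder buckle with a black cap, 25 x 68 x 7 mm, the next to be glued, lying on the mat to the left of the slide. Origin: centre of its underside. Bystander.
- brush: Glue brush with a wooden handle, 18 x 141 x 12 mm, lying on the mat along the right of the slide. Origin: centre of its underside, its length along its own y. Bystander.
- glue_pot: Cream-coloured open glue pot, 70 mm across, 66 mm high, standing behind the press; origin centre of its underside. Bystander.
- ink: Red edge-ink bottle with a white tip, 37 mm across, 105 mm high, standing behind the press; origin centre of its underside. Bystander.

How it is judged:
By the outcome, as a careful person would: the job done as asked, in the order asked, and still so for the second after the job is handed in, with the robot touching nothing.
It also fails if it takes over 45 s, if anything falls off the work surface, if the arm or the gripper's body presses on something with over 40 N, if the wrist force passes 120 N, or if a joint passes its speed limit or range.

## Robot

A 6-joint arm with a two-finger parallel gripper is mounted at the origin on a cart in front of the work surface, level with it; the furniture and walls round the work are solid. World frame = base frame: x ahead of the robot, y to its left, z up, the work surface at z = 0. Lengths are in mm, angles in degrees, forces in N, time in s.
With the tool pointing down it reaches from about 300 to 850 mm from the base axis. Payload 4.2 kg.
Tool frame: the origin (TCP) lies at the very end of the fingers, on their centre line; the grasp point (between the pads) lies 19 mm behind it; z points along the fingers, y is the line along which they close (so a half turn about z gives the same grasp; the last joint's range is limited). The gripper opens to 91 mm and grips with 3 to 60 N. Pads are 32 mm wide; open, the fingers measure 118 mm over their backs; the gripper's body (76 mm by 178 mm) begins 60 mm behind the grasp point.
Start: joints at [62.338, 18.312, 89.639, -0, 72.044, -1.146], TCP at [256.717, 514.529, 213.976] pointing down, gripper open.
Joint ranges: [-177.97, 177.97], [-48.28, 115.42], [12.27, 149.76], [-77.06, 257.06], [2.81, 150.46], [-146.56, 146.56]. Speed limits (degrees/s): [147.25, 147.25, 180, 180, 180, 180].

## Interface

Orientations are given as [roll, pitch, yaw] about the fixed x, y, z axes, in that order (R = Rz(yaw) Ry(pitch) Rx(roll)).
In Python, from workcell import env, eyes gives the robot as it stands.
- The arm moves only by the tool send_rows, never from a script. Its argument "targets" is text: rows parted by semicolons, each of 7 numbers parted by spaces: the shift along the tool's x, y, z in m, then the turn, a rotation vector about the tool's x, y, z in degrees, then the opening in per cent of the stroke, from 0 (shut) to 100 (fully open). A call has 1 to 12 rows; each row is the pose to reach, as a shift and turn from the pose commanded when the call began, along the tool's axes at that moment; what a row does not reach only later rows make up. A row lasts 1/12 s, in which the tool goes at most 41.7 mm and 7.16 degrees, less where a joint would pass 70% of its speed; a pose out of reach is approached as far as the arm can. A call with a gripper value outside its range is refused whole. The fingers move at their own pace and stop on an object; "grip_force" is the grip in N (left out, the last holds). Time passes only in rows, so rows that repeat a pose let the fingers close. It gives the time, the measured TCP pose, the force, the opening and the grip force at its end, in the units of the state.
- env.state(): the state, without advancing time (a new reading comes with each control period).
- eyes.grab_frame(name): name is "side" or "top"; returns a dict with "image" (400x640x3 uint8, blue, green, red), "fovy" (degrees; the focal length in pixels is half the picture's height over the tangent of half this angle, whatever the lens; pixels are square), "cx", "cy" (the principal point, pixels), "D" ([k1, k2, p1, p2, k3] as OpenCV has them; the pictures are not rectified), "eye" and "attitude" of the camera in the world. Camera axes: x right, y up, looking along -z (the intrinsics and any distortion apply to the point x, -y, -z); pixel columns grow to the right and rows downward; lengths in mm; the calibration is good to about 2 mm. A picture is of the moment at which its call begins. There is no depth.
- env.job_done(): hands the job in; it is judged then, once.
The state is a dict: "time_s": time; "qpos": joint angles; "qvel": joint speeds; "effort": joint torques, N m; "ee_pos": TCP position; "ee_rot": TCP orientation; "force": force on the tool from outside, world axes, zero at the start; "torque": the same for the moment, N m; "gripper_width": finger opening in mm; "gripper_force": force on a finger pad.
Only numpy, scipy, OpenCV 4.12 (cv2) and the standard library are available. Lean on these libraries where they do the work, as an engineer would, in place of code of your own. Each camera call takes 0.05 s, during which the arm holds its last target. There are 200 camera calls.

## Working session

There is one attempt and no reset: what is moved stays moved. The work goes in short steps, Python scripts to look and compute and a tool call to move; the robot and the scene stay as the last step left them, time stands still between calls to the robot, and variables do not carry over. Pictures are saved under pics/ and viewed, at most 10 in all, crops included, and the job is handed in when it is done.

Besides the shell and the picture viewer there is one more tool, called after ">>>" by a JSON object that holds its "method" and its "body", one argument or row to a line. send_rows: Moves the arm, as the interface text tells. Its arguments: {"type":"object","properties":{"targets":{"type":"string"},"grip_force":{"type":"number"}},"required":["targets"]}

```bash
mkdir -p pics; python3 - <<'E'
from workcell import env,eyes
import cv2
for n in("side","top"):
    f=eyes.grab_frame(n); cv2.imwrite(f"pics/{n}0.png",f["image"]); print(n,{k:v for k,v in f.items() if k!="image"})
print(env.state())
E
```

```text
side {'fovy': 56.44073812088698, 'cx': 327.52306274113266, 'cy': 197.84464750017375, 'D': array([-0.08625325,  0.        ,  0.        ,  0.        ,  0.        ]), 'eye': array([ 213.86260409, 1102.98620371,  435.17159215]), 'attitude': array([  66.15344432,   -0.46985651, -159.57158767])}
top {'fovy': 46.3808581358048, 'cx': 328.1068290359003, 'cy': 205.5614944046741, 'D': array([0.02185268, 0.        , 0.        , 0.        , 0.        ]), 'eye': array([341.2452762 , 392.97634659, 991.04805831]), 'attitude': array([  9.56547098,  -1.1571805 , -89.06463595])}
{'time_s': 0.1, 'qpos': array([ 6.23375628e+01,  1.83496924e+01,  8.96989998e+01, -2.70606365e-03,
        7.20439139e+01, -1.14699905e+00]), 'qvel': array([-0.03836844, -0.05222163, -0.19203224, -0.04279985, -0.04599012,
       -0.0028048 ]), 'effort': array([ 1.17506763e-03, -4.13333416e+01, -2.32510185e+01,  7.28887157e-02,
        4.20914555e-02, -4.47510308e-05]), 'ee_pos': array([256.51762558, 514.11138001, 213.1899875 ]), 'ee_rot': array([-1.79907361e+02,  7.18643212e-04,  1.53485399e+02]), 'force': array([ 0.43862827,  0.18531664, -0.39909623]), 'torque': array([ 0.0006267 , -0.01398805,  0.02291706]), 'gripper_force': 0.0, 'gripper_width': 91.00510443132805}
```

View pics/side0.png

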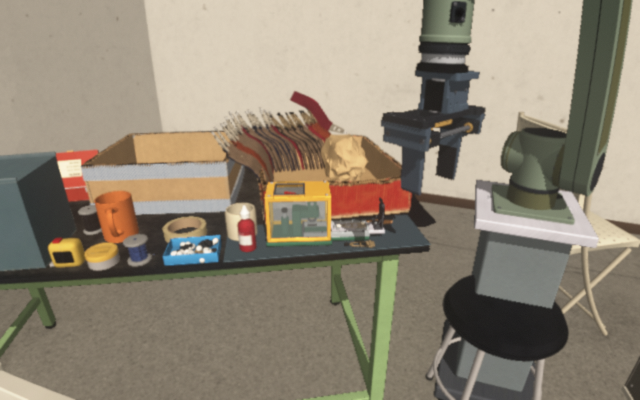

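View pics/top0.png

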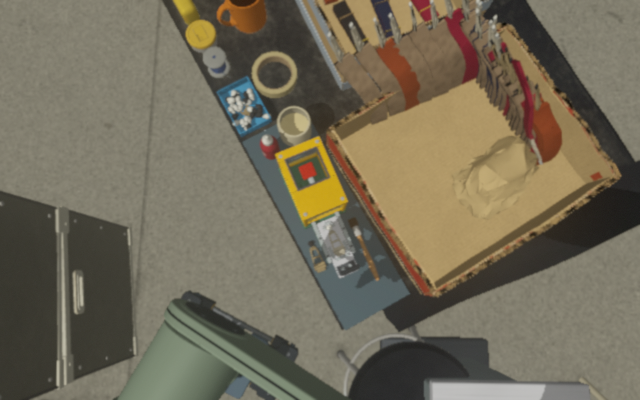

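Top view: the yellow guard is at about (311,180), the red pad at (308,172), and the slide and tab near (345,270). Side view: the guard is at about (298,212). I'll enlarge both.

```bash
python3 - <<'E'
import cv2
t=cv2.imread("pics/top0.png")[125:295,240:400]; cv2.imwrite("pics/tc.png",cv2.resize(t,None,fx=3.5,fy=3.5,interpolation=cv2.INTER_CUBIC))
t=cv2.imread("pics/side0.png")[170:260,220:420]; cv2.imwrite("pics/sc.png",cv2.resize(t,None,fx=4,fy=4,interpolation=cv2.INTER_CUBIC))
E
```

```text
(no output)
```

View pics/tc.png

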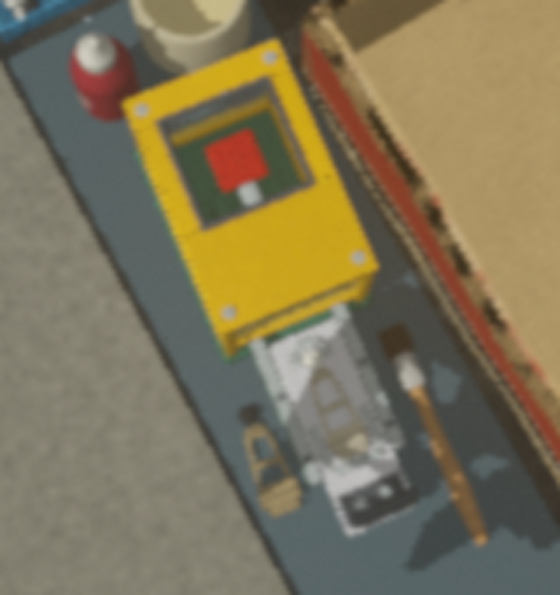

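View pics/sc.png

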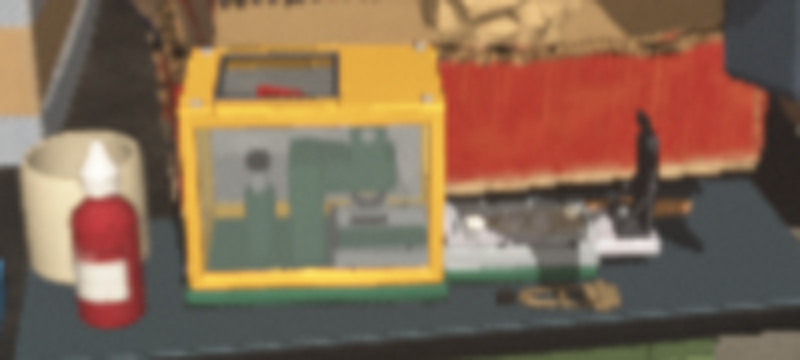

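Top crop: guard top corners at (126,101), (280,41), (378,266) and (226,335). Tray wall on the right, tab near (375,500). Side crop: guard top corners at (182,103), (443,100), (438,45) and (205,47), tab top at (642,112). Next I'll fit the press pose.

```bash
cat >h.py <<'E'
import numpy as np,cv2
from scipy.spatial.transform import Rotation as R
from scipy.optimize import least_squares
cal=dict(side=(56.44073812,327.523,197.845,-0.08625325,[213.8626,1102.9862,435.1716],[66.15344,-0.469857,-159.571588]),
 top=(46.380858,328.1068,205.5615,0.02185268,[341.24528,392.97635,991.04806],[9.565471,-1.1571805,-89.064636]))
def proj(n,P):
    fv,cx,cy,k,e,a=cal[n]; f=200/np.tan(np.radians(fv/2))
    p=(np.atleast_2d(P)-e)@R.from_euler('xyz',a,degrees=True).as_matrix()*[1,-1,-1]
    return cv2.projectPoints(p,np.zeros(3),np.zeros(3),np.array([[f,0,cx],[0,f,cy],[0,0,1]]),np.array([k,0,0,0,0]))[0][:,0]
def world(q,P):
    c,s=np.cos(q[2]),np.sin(q[2]); P=np.atleast_2d(P)
    return np.c_[q[0]+c*P[:,0]-s*P[:,1],q[1]+s*P[:,0]+c*P[:,1],P[:,2]+3+(q[3] if len(q)>3 else 0)]
E
cat >fit.py <<'E'
from h import *
G=np.array([[100,46,120],[100,-46,120],[-40,-46,120],[-40,46,120.]])
t=(np.array([[126,101],[280,41],[378,266],[226,335]])+.5)/3.5-.5+[240,125]
s=(np.array([[182,103],[205,47],[438,45],[443,100]])+.5)/4-.5+[220,170]
def res(q,a=1,b=1): return np.r_[a*(proj('top',world(q,G))-t).ravel(),b*(proj('side',world(q,G))-s).ravel()]
for a,b in((1,1),(1,0),(0,1)):
  for q0 in([400,450,0.4,0],):
    r=least_squares(lambda q:np.r_[res(q,a,b),(0 if a*b else 10)*q[3]],q0); print(a,b,r.x[:2],np.degrees(r.x[2]),r.x[3],np.round(r.fun,1))
    if a*b: q=r.x
T=world(q,[[-164,0,87],[47,0,108]]); print(T)
p=proj('top',T);print((p-[240,125]+.5)*3.5-.5); p=proj('side',T);print((p-[220,170]+.5)*4-.5)
E
python3 fit.py
```

```text
1 1 [512.59300941 397.005828  ] 23.650648846002458 -0.9440445071942064 [ 0.4  0.8  0.7  0.4  1.1  2.  -0.5  0.8 -1.2  0.9 -3.  -1.  -1.1 -1.3
  0.2  0.6 -0. ]
1 0 [514.40882809 397.59523898] 24.23653421955385 -0.0009610901536915048 [-0.3  0.1 -0.1 -0.7  1.   0.6 -0.5 -0.1 -0.   0.  -0.  -0.  -0.  -0.
 -0.   0.  -0. ]
0 1 [508.8834402  398.71320462] 21.652807598781212 -0.004438890279852583 [ 0.   0.   0.   0.  -0.   0.  -0.   0.  -0.6  0.3 -1.1 -1.5  0.9 -1.
  0.8  1.  -0. ]
[[362.36762076 331.21576337  89.05595549]
 [555.64540738 415.86029775 110.05595549]]
[[389.85799641 521.40949568]
 [242.42110149 164.86848928]]
[[654.72991357 120.20916093]
 [282.29839243  91.6706368 ]]
```

```bash
cat >>h.py <<'E'
Q=[513.5,397.5,np.radians(24.0)]
def go(P,yaw=114.0):
    from workcell import env
    s=env.state(); Rt=R.from_euler('xyz',s["ee_rot"],degrees=True); w=world(Q,P)[0]
    d=Rt.inv().apply(w-s["ee_pos"]); rv=(Rt.inv()*R.from_euler('xyz',[180,0,yaw],degrees=True)).as_rotvec(degrees=True)
    print("shift m",np.round(d/1000,4),"rot",np.round(rv,2),"t",s["time_s"],"F",s["force"].round(1))
def where():
    from workcell import env
    s=env.state(); c,n=np.cos(Q[2]),np.sin(Q[2]); d=s["ee_pos"]-[Q[0],Q[1],3]
    print("press",np.round([c*d[0]+n*d[1],-n*d[0]+c*d[1],d[2]],1),s["ee_rot"].round(2),"F",s["force"].round(1),s["time_s"])
E
python3 - <<'E'
from h import *
go([-205,0,130]); where()
P=[[49,0,122],[47,0,108],[19,30,122],[79,30,122],[79,-30,122],[19,-30,122],[-164,0,66]]
for q in([513.5,397.5,np.radians(24)],[514.4,397.6,np.radians(24.24)]): print(((proj('top',world(q,P))-[240,125]+.5)*3.5-.5).round(0).tolist())
print(((proj('side',world(Q,P))-[220,170]+.5)*4-.5).round(0).tolist())
E
```

```text
shift m [-0.1517 -0.1477  0.0804] rot [-9.000e-02  3.000e-02  3.949e+01] t 0.1 F [ 0.4  0.2 -0.4]
press [-187.3  211.1  210.2] [-179.91    0.    153.49] F [ 0.4  0.2 -0.4] 0.1
[[239.0, 154.0], [241.0, 163.0], [209.0, 224.0], [167.0, 125.0], [269.0, 84.0], [311.0, 182.0], [388.0, 520.0]]
[[239.0, 152.0], [241.0, 162.0], [209.0, 223.0], [166.0, 124.0], [268.0, 82.0], [311.0, 181.0], [389.0, 518.0]]
[[276.0, 67.0], [280.0, 90.0], [330.0, 87.0], [218.0, 89.0], [225.0, 48.0], [330.0, 47.0], [650.0, 151.0]]
```

>>> {"method": "send_rows", "body": {
  "targets": "-0.03 -0.03 0.01 0 0 6 60;-0.06 -0.06 0.02 0 0 12 30;-0.09 -0.09 0.03 0 0 18 0;-0.12 -0.12 0.04 0 0 24 0;-0.14 -0.135 0.055 0 0 30 0;-0.1517 -0.1477 0.07 0 0 36 0;-0.1517 -0.1477 0.08 0 0 39.5 0;-0.1517 -0.1477 0.08 0 0 39.5 0;-0.1517 -0.1477 0.08 0 0 39.5 0;-0.1517 -0.1477 0.08 0 0 39.5 0",
  "grip_force": 20
}}

```text
time_s: 0.93
ee_pos: [326.8, 315.4, 134.5]
ee_rot: [179.9, -0.0, 114.1]
force: [-0.8, -0.1, -0.1]
gripper_width: 27.4
gripper_force: 0.0
```

```bash
python3 - <<'E'
from h import *
from workcell import env,eyes
go([-205,0,68]); where(); print(env.state()["gripper_width"])
f=eyes.grab_frame("side")["image"][110:260,220:420]
cv2.imwrite("pics/s1.png",cv2.resize(f,None,fx=4,fy=4,interpolation=cv2.INTER_CUBIC))
E
```

```text
shift m [-0.001  -0.0012  0.0635] rot [ 0.06 -0.03  0.09] t 0.9333 F [-0.8 -0.1 -0.1]
press [-203.9    0.9  131.5] [ 1.7994e+02 -3.0000e-02  1.1409e+02] F [-0.8 -0.1 -0.1] 0.9333
27.411717926283767
```

View pics/s1.png

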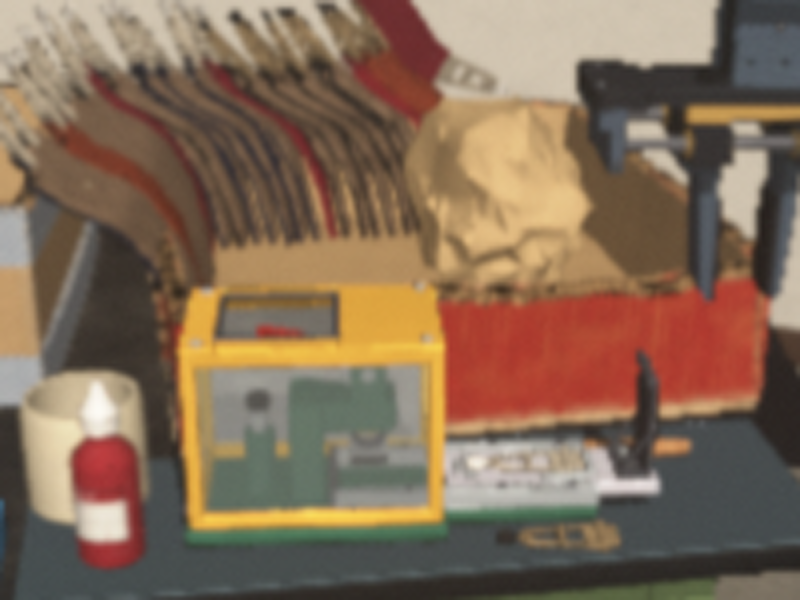

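The hand is clear in front of the tab, at crop (705,295), with the fingers still closing. Nothing has been disturbed. I'll go down while they close.

>>> {"method": "send_rows", "body": {
  "targets": "-0.001 0 0.02 0 0 0 0;-0.001 0 0.04 0 0 0 0;-0.001 0 0.06 0 0 0 0;-0.001 0 0.0665 0 0 0 0;-0.001 0 0.0665 0 0 0 0;-0.001 0 0.0665 0 0 0 0"
}}

```text
time_s: 1.48
ee_pos: [327.3, 314.5, 68.1]
ee_rot: [179.9, -0.0, 114.0]
force: [0.6, -0.6, 0.8]
gripper_width: 0.3
gripper_force: 0.0
```

```bash
python3 - <<'E'
from h import *
where()
E
```

```text
press [-2.039e+02 -1.000e-01  6.510e+01] [ 1.7995e+02 -2.0000e-02  1.1404e+02] F [ 0.6 -0.6  0.8] 1.4833
```

>>> {"method": "send_rows", "body": {
  "targets": "0 0.008 0 0 0 0 0;0 0.015 0 0 0 0 0;0 0.02 0 0 0 0 0;0 0.025 0 0 0 0 0;0 0.03 0 0 0 0 0;0 0.036 0 0 0 0 0;0 0.042 0 0 0 0 0;0 0.048 0 0 0 0 0;0 0.054 0 0 0 0 0;0 0.06 0 0 0 0 0;0 0.066 0 0 0 0 0;0 0.07 0 0 0 0 0"
}}

```text
time_s: 2.48
ee_pos: [391.7, 342.6, 67.4]
ee_rot: [180.0, -0.0, 114.0]
force: [-2.2, -0.1, 1.2]
gripper_width: 0.4
gripper_force: 0.9
```

```bash
python3 - <<'E'
from h import *
where()
E
```

```text
press [-133.6   -0.6   64.4] [ 1.7998e+02 -1.0000e-02  1.1398e+02] F [-2.2 -0.1  1.2] 2.4833
```

In contact at about 2 N. Slow approach to the stop now.

>>> {"method": "send_rows", "body": {
  "targets": "0 0.003 0 0 0 0 0;0 0.006 0 0 0 0 0;0 0.008 0 0 0 0 0;0 0.01 0 0 0 0 0;0 0.011 0 0 0 0 0;0 0.012 0 0 0 0 0;0 0.012 0 0 0 0 0"
}}

```text
time_s: 3.07
ee_pos: [402.0, 347.2, 67.4]
ee_rot: [180.0, -0.0, 114.0]
force: [-0.8, 0.6, 0.4]
gripper_width: 0.7
gripper_force: 0.4
```

```bash
python3 - <<'E'
from h import *
where()
E
```

```text
press [-122.4   -0.6   64.4] [ 1.7998e+02 -1.0000e-02  1.1399e+02] F [-0.8  0.6  0.4] 3.0667
```

>>> {"method": "send_rows", "body": {
  "targets": "0 0.001 0 0 0 0 0;0 0.002 0 0 0 0 0;0 0.003 0 0 0 0 0;0 0.003 0 0 0 0 0"
}}

```text
time_s: 3.4
ee_pos: [404.8, 348.4, 67.4]
ee_rot: [180.0, -0.0, 114.0]
force: [-1.3, 0.1, -0.0]
gripper_width: 0.3
gripper_force: 0.5
```

>>> {"method": "send_rows", "body": {
  "targets": "0 0.001 0 0 0 0 0;0 0.002 0 0 0 0 0;0 0.002 0 0 0 0 0"
}}

```text
time_s: 3.65
ee_pos: [406.6, 349.2, 67.5]
ee_rot: [180.0, -0.0, 114.0]
force: [-1.2, 0.4, -0.2]
gripper_width: 0.3
gripper_force: 0.5
```

>>> {"method": "send_rows", "body": {
  "targets": "0 0.001 0 0 0 0 0;0 0.0015 0 0 0 0 0;0 0.0015 0 0 0 0 0"
}}

```text
time_s: 3.9
ee_pos: [407.9, 349.7, 67.5]
ee_rot: [180.0, -0.0, 114.0]
force: [-2.2, -0.2, -0.8]
gripper_width: 0.8
gripper_force: 0.6
```

>>> {"method": "send_rows", "body": {
  "targets": "0 0.001 0 0 0 0 0;0 0.0015 0 0 0 0 0;0 0.0015 0 0 0 0 0"
}}

```text
time_s: 4.15
ee_pos: [409.3, 350.4, 67.4]
ee_rot: [180.0, -0.0, 114.0]
force: [-1.0, 0.1, -0.8]
gripper_width: 0.3
gripper_force: 0.6
```

>>> {"method": "send_rows", "body": {
  "targets": "0 0.001 0 0 0 0 0;0 0.0015 0 0 0 0 0;0 0.0015 0 0 0 0 0"
}}

```text
time_s: 4.4
ee_pos: [410.0, 350.7, 67.4]
ee_rot: [-179.9, 0.0, 114.0]
force: [-3.8, 1.7, 1.7]
gripper_width: 0.2
gripper_force: 1.7
```

>>> {"method": "send_rows", "body": {
  "targets": "0 0.001 0 0 0 0 0;0 0.0015 0 0 0 0 0;0 0.0015 0 0 0 0 0"
}}

```text
time_s: 4.65
ee_pos: [410.0, 350.7, 67.4]
ee_rot: [-179.8, 0.0, 114.0]
force: [-6.7, -1.6, 3.9]
gripper_width: 0.4
gripper_force: 3.6
```

```bash
python3 - <<'E'
from h import *
from workcell import eyes
where()
f=eyes.grab_frame("side")["image"][130:260,250:420]
cv2.imwrite("pics/s2.png",cv2.resize(f,None,fx=4.5,fy=4.5,interpolation=cv2.INTER_CUBIC))
E
```

```text
press [-113.5   -0.7   64.4] [-1.7975e+02  1.0000e-02  1.1397e+02] F [-6.7 -1.6  3.9] 4.65
```

View pics/s2.png

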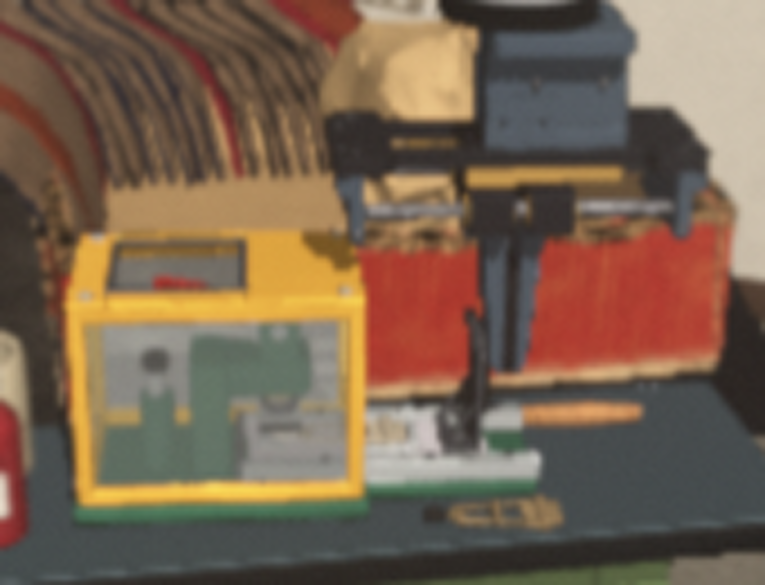

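The slide has stopped against its stop. The tab (465,380) is now near the guard, and the fingertip's half-thickness of about 9.5 mm puts the face at x = -104. One slight extra push, then I'll back off and raise the hand.

>>> {"method": "send_rows", "body": {
  "targets": "0 0.001 0 0 0 0 0;0 0.001 0 0 0 0 0"
}}

```text
time_s: 4.87
ee_pos: [410.1, 350.7, 67.4]
ee_rot: [-179.6, 0.0, 114.0]
force: [-8.7, -1.7, 7.0]
gripper_width: 0.5
gripper_force: 4.8
```

>>> {"method": "send_rows", "body": {
  "targets": "0 -0.01 0 0 0 0 0;0 -0.02 0 0 0 0 0;0 -0.025 0 0 0 0 0;0 -0.025 -0.03 0 0 0 0;0 -0.025 -0.06 0 0 0 0;0 -0.025 -0.09 0 0 0 0;0 -0.025 -0.1 0 0 0 0;0 -0.025 -0.1 0 0 0 0"
}}

```text
time_s: 5.53
ee_pos: [391.5, 343.0, 170.4]
ee_rot: [179.6, -0.1, 114.0]
force: [0.2, 0.6, -1.0]
gripper_width: 0.5
gripper_force: 0.0
```

```bash
python3 - <<'E'
from h import *
where(); go([49,0,140])
E
```

```text
press [-133.6   -0.2  167.4] [ 1.7957e+02 -1.0000e-01  1.1399e+02] F [ 0.2  0.6 -1. ] 5.5333
shift m [0.0002 0.1824 0.0287] rot [ 0.43 -0.1  -0.01] t 5.5333 F [ 0.2  0.6 -1. ]
```

>>> {"method": "send_rows", "body": {
  "targets": "0 0.03 0 0 0 0 0;0 0.06 0 0 0 0 0;0 0.09 0 0 0 0 0;0 0.12 0 0 0 0 0;0 0.15 0 0 0 0 0;0 0.175 0 0 0 0 0;0 0.1825 0 0 0 0 0;0 0.1825 0.01 0 0 0 0;0 0.1825 0.02 0 0 0 0;0 0.1825 0.02 0 0 0 0;0 0.1825 0.02 0 0 0 0"
}}

```text
time_s: 6.45
ee_pos: [554.7, 414.9, 145.9]
ee_rot: [-179.8, 0.0, 114.0]
force: [0.4, -0.3, -0.3]
gripper_width: 0.4
gripper_force: 0.0
```

```bash
python3 - <<'E'
from h import *
from workcell import eyes
where(); go([49,0,128])
f=eyes.grab_frame("side")["image"][110:260,220:400]
cv2.imwrite("pics/s3.png",cv2.resize(f,None,fx=4,fy=4,interpolation=cv2.INTER_CUBIC))
t=eyes.grab_frame("top")["image"][125:295,240:400]
cv2.imwrite("pics/t3.png",cv2.resize(t,None,fx=3.5,fy=3.5,interpolation=cv2.INTER_CUBIC))
E
```

```text
press [ 44.7  -0.8 142.9] [-1.7977e+02  4.0000e-02  1.1401e+02] F [ 0.4 -0.3 -0.3] 6.45
shift m [0.0008 0.0043 0.0148] rot [-0.23  0.04  0.01] t 6.45 F [ 0.4 -0.3 -0.3]
```

View pics/s3.png

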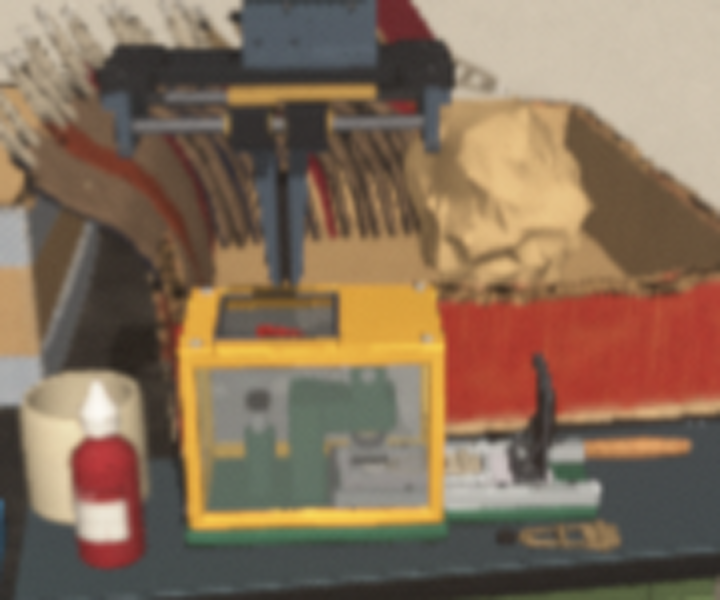

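View pics/t3.png

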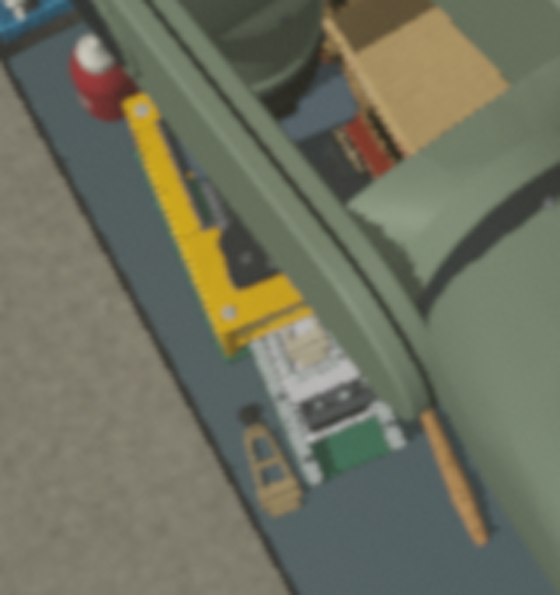

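Side: the tip (285,282) is centred over the window, whose rim spans u 218–337, and the slide is home with the tab at (530,450). Top: the arm hides the window, the bystanders haven't moved. Centre and descend.

>>> {"method": "send_rows", "body": {
  "targets": "0.0008 0.0043 0 0 0 0 0;0.0008 0.0043 0 0 0 0 0;0.0008 0.0043 0.008 0 0 0 0;0.0008 0.0043 0.014 0 0 0 0;0.0008 0.0043 0.02 0 0 0 0;0.0008 0.0043 0.026 0 0 0 0;0.0008 0.0043 0.03 0 0 0 0;0.0008 0.0043 0.03 0 0 0 0"
}}

```text
time_s: 7.22
ee_pos: [559.7, 417.9, 115.8]
ee_rot: [-179.8, 0.0, 114.0]
force: [-0.1, -0.7, -0.6]
gripper_width: 0.6
gripper_force: 0.0
```

```bash
python3 - <<'E'
from h import *
where()
E
```

```text
press [ 5.050e+01 -1.000e-01  1.128e+02] [-1.7985e+02  3.0000e-02  1.1398e+02] F [-0.1 -0.7 -0.6] 7.2167
```

>>> {"method": "send_rows", "body": {
  "targets": "0 -0.001 0.002 0 0 0 0;0 -0.001 0.004 0 0 0 0;0 -0.001 0.006 0 0 0 0;0 -0.001 0.008 0 0 0 0;0 -0.001 0.01 0 0 0 0;0 -0.001 0.012 0 0 0 0;0 -0.001 0.014 0 0 0 0;0 0 0.016 0 0 0 0;0 0 0.018 0 0 0 0;0 0 0.02 0 0 0 0;0 0 0.02 0 0 0 0"
}}

```text
time_s: 8.13
ee_pos: [562.1, 419.3, 98.8]
ee_rot: [179.7, -0.0, 114.0]
force: [3.0, 0.1, 3.9]
gripper_width: 0.5
gripper_force: 1.8
```

>>> {"method": "send_rows", "body": {
  "targets": "0 0 0.001 0 0 0 0;0 0 0.002 0 0 0 0;0 0 0.003 0 0 0 0;0 0 0.003 0 0 0 0"
}}

```text
time_s: 8.47
ee_pos: [562.3, 419.4, 96.1]
ee_rot: [179.7, -0.0, 114.0]
force: [3.7, 1.2, 6.0]
gripper_width: 0.4
gripper_force: 2.8
```

>>> {"method": "send_rows", "body": {
  "targets": "0 -0.001 0.001 0 0 0 0;0 -0.002 0.002 0 0 0 0;0 -0.002 0.003 0 0 0 0;0 -0.002 0.004 0 0 0 0;0 -0.002 0.004 0 0 0 0"
}}

```text
time_s: 8.88
ee_pos: [562.2, 419.4, 93.1]
ee_rot: [179.4, -0.1, 114.0]
force: [6.7, 1.8, 6.2]
gripper_width: 0.5
gripper_force: 3.6
```

>>> {"method": "send_rows", "body": {
  "targets": "0 0 0.001 0 0 0 0;0 0 0.002 0 0 0 0;0 0 0.002 0 0 0 0"
}}

```text
time_s: 9.13
ee_pos: [562.3, 419.5, 91.7]
ee_rot: [179.4, -0.1, 114.0]
force: [4.5, 1.8, 8.6]
gripper_width: 0.5
gripper_force: 4.7
```

>>> {"method": "send_rows", "body": {
  "targets": "0 0 0.001 0 0 0 0;0 0 0.002 0 0 0 0;0 0 0.002 0 0 0 0"
}}

```text
time_s: 9.38
ee_pos: [562.3, 419.5, 91.4]
ee_rot: [179.3, -0.1, 114.0]
force: [3.8, 0.4, 15.9]
gripper_width: 0.3
gripper_force: 7.9
```

>>> {"method": "send_rows", "body": {
  "targets": "0 0 0.001 0 0 0 0;0 0 0.002 0 0 0 0;0 0 0.002 0 0 0 0"
}}

```text
time_s: 9.63
ee_pos: [562.4, 419.5, 91.1]
ee_rot: [179.3, -0.1, 114.0]
force: [0.9, -2.2, 21.0]
gripper_width: 0.6
gripper_force: 11.0
```

>>> {"method": "send_rows", "body": {
  "targets": "0 0 0.001 0 0 0 0;0 0 0.002 0 0 0 0;0 0 0.002 0 0 0 0;0 0 0.002 0 0 0 0"
}}

```text
time_s: 9.97
ee_pos: [562.4, 419.6, 90.9]
ee_rot: [179.2, -0.1, 114.0]
force: [-0.7, -2.7, 29.4]
gripper_width: 0.6
gripper_force: 14.1
```

```bash
python3 - <<'E'
from h import *
where()
E
```

```text
press [53.6  0.3 87.9] [ 1.7921e+02 -1.0000e-01  1.1399e+02] F [-0.7 -2.7 29.4] 9.9667
```

>>> {"method": "send_rows", "body": {
  "targets": "0 0 -0.006 0 0 0 0;0 0 -0.012 0 0 0 0;0 0 -0.02 0 0 0 0;0 0 -0.03 0 0 0 0;0 0 -0.045 0 0 0 0;0 0 -0.065 0 0 0 0;0 0 -0.09 0 0 0 0;0 0 -0.12 0 0 0 0;0 0 -0.13 0 0 0 0"
}}

```text
time_s: 10.72
ee_pos: [559.7, 418.7, 216.9]
ee_rot: [179.6, -0.1, 114.0]
force: [0.8, 0.8, 0.7]
gripper_width: 0.2
gripper_force: 0.0
```

>>> {"method": "send_rows", "body": {
  "targets": "0.03 -0.02 0 0 0 0 0;0.06 -0.05 0 0 0 0 0;0.09 -0.08 0 0 0 0 0;0.11 -0.11 0 0 0 0 0;0.13 -0.14 0 0 0 0 0;0.15 -0.17 0 0 0 0 0;0.17 -0.2 0 0 0 0 0;0.18 -0.23 0 0 0 0 0;0.19 -0.25 0 0 0 0 0;0.19 -0.25 0 0 0 0 0;0.19 -0.25 0 0 0 0 0;0.19 -0.25 0 0 0 0 0"
}}

```text
time_s: 11.72
ee_pos: [253.3, 489.6, 212.0]
ee_rot: [180.0, 0.0, 114.0]
force: [0.6, -0.3, -0.0]
gripper_width: 0.4
gripper_force: 0.0
```

```bash
python3 - <<'E'
from h import *
from workcell import eyes
where()
f=eyes.grab_frame("side")["image"][170:260,220:380]
t=eyes.grab_frame("top")["image"][125:295,240:400]
a=cv2.resize(f,(533,300),interpolation=cv2.INTER_CUBIC);b=cv2.resize(t,None,fx=1.7647,fy=1.7647,interpolation=cv2.INTER_CUBIC)
b=cv2.resize(b,(267,300)); cv2.imwrite("pics/end.png",np.hstack([a,b]))
E
```

```text
press [-200.2  189.9  209. ] [1.7999e+02 4.0000e-02 1.1399e+02] F [ 0.6 -0.3 -0. ] 11.7167
```

View pics/end.png

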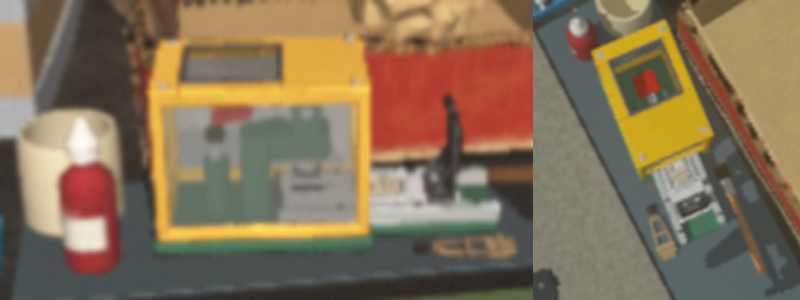

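The red pad now sits low, seen through the pane at (232,113). The slide is home with the tab at (450,150), the bystanders haven't moved and the hand is clear.

```bash
python3 -c "
from workcell import env
print(env.job_done())"
```

```text
the job is handed in; nothing more can be done
None
```

The job is handed in at about 12 s: the slide was pushed home against its stop (about 9 N), the lever pressed down to its stop (about 29 N) and stayed down, the bystanders look unmoved in the final pictures, and the hand is clear.

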